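# Unlock and stroke the foot ejector

### The arm

A 6-joint arm with a two-finger parallel gripper is mounted at the origin on the work surface. World frame = base frame: x ahead of the robot, y to its left, z up, the work surface at z = 0. Lengths are in m, angles in rad, forces in N, time in s.
With the tool pointing down it reaches from about 0.25 to 0.775 m from the base axis. Payload 4 kg.
Tool frame: the origin (TCP) lies between the finger pads; the fingertips stand 11 mm ahead of it and the grasp point (between the pads) lies 8 mm behind it; z points along the fingers, y is the direction in which the jaws open and shut (so a half turn about z gives the same grasp; the last joint's range is limited). The gripper opens to 94 mm and grips with 3 to 60 N. Pads are 16 mm wide; open, the fingers measure 119 mm over their backs; the gripper's body (75 mm by 177 mm) begins 78 mm behind the grasp point.
Start: joints at [-1.289, 0.087, 1.371, -0, 1.684, -0.103], TCP at [0.206, -0.51, 0.217] pointing down, gripper open.
Joint ranges: [-3.1, 3.1], [-0.76, 2.03], [0.27, 2.55], [-1.08, 4.22], [0.17, 2.65], [-2.57, 2.57]. Speed limits (rad/s): [2.79, 2.79, 3.14, 3.14, 3.14, 3.14].

### API

Orientations are given as [roll, pitch, yaw] about the fixed x, y, z axes, in that order (R = Rz(yaw) Ry(pitch) Rx(roll)).
In Python, from bench import get_obs, cams, ticket gives the robot as it stands. The module is installed in compiled form; this text tells all that it offers.
- The arm moves only by the shell command python3 -m crank 'ROWS'. ROWS is JSON, a list of rows, each an object of numbers: "tx", "ty", "tz": the shift along the tool's x, y, z in cm; "twist": the turn about the tool's z in degrees; "grip": the opening, from 0 (shut) to 1 (fully open). In form: [{"tx": .., "ty": .., "tz": .., "twist": .., "grip": ..}, ...]. A call has 1 to 12 rows; each row shifts and turns the commanded pose from where the row before left it, along the tool's axes as they then stand; what a row does not reach is not made up. A row lasts 1/8 s, in which the tool goes at most 62.5 mm and 10.7 degrees, less where a joint would pass 70% of its speed; a pose out of reach is approached as far as the arm can. A call is refused whole if a number of a shift passes 6.25 or a number of a turn 10.7, either way. A call with a gripper value outside its range is refused whole. The fingers move at their own pace and stop on an object; the grip force is fixed at half the most. Time passes only in rows, so rows that do not move let the fingers close. It gives the time, the measured TCP pose, the force and the opening at its end, in the units of the state.
- get_obs(): the state, without advancing time (a new reading comes with each control period).
- cams.snapshot(name): name is "side" or "top"; returns a dict with "frame" (420x560x3 uint8, red, green, blue), "intrinsics" (3x3 intrinsics, pixels), "R" (3x3) and "t" (3): a world point X has camera coordinates R X + t. Camera axes: x right, y down, z forward; pixel columns grow to the right and rows downward; lengths in m; the calibration is good to about 2 mm. A picture is of the moment at which its call begins. There is no depth.
- ticket.close_job(): hands the job in, once; it reports no verdict.
Trained networks look in a picture, given as the dict that the camera call returned (one of the last four; its "shot" number tells which), for a name from the list of things; names that differ only in an ending like _2 or _b are one class to them, and where a whole thing is asked for, a point or a joint stands for the part that bears it (a point fixed in the world has none). Each returns a list of dicts, best first, with "conf" (0 to 1); they miss things now and then, are a little off and sometimes report something else, mostly with a low value. They report only what shows in the picture. A call takes as long as a camera call. They do not tell look-alikes from the thing itself.
- cams.outline_of(picture, query): "region" (420x560 bool, what is visible of it) and "centre" ([column, row] in pixels, amid what is visible of it).
The state is a dict: "time": time; "joint_positions": joint angles; "qvel": joint speeds; "joint_torque": joint torques, N m; "tool_pos": TCP position; "ee_rot": TCP orientation; "wrist_force": force on the tool from outside, world axes, zero at the start; "wrist_torque": the same for the moment, N m; "width": finger opening in m.
Only numpy, scipy, OpenCV 4.12 (cv2) and the standard library are available. Lean on these libraries where they do the work, as an engineer would, in place of code of your own. Each camera call takes 0.05 s, during which the arm holds its last target.

### The job

Lift the lock plate out of the ejector's cross slot and hang it by its eye on the peg of the stand. Then push the ejector's spring-return slide to its end stop, so that the slide moves the grey foot out to the outfeed, and let go of the slide there so that it snaps back home by itself. Move the foot only with the slide, never with the gripper or arm, and leave the stacked feet, the saucers, the tub and the screwdriver where they are.

Things in the scene. Friction and masses are not known exactly. Their poses are not given: they have to be found in the camera images.
- ejector: Fixed grey bed 250 x 120 x 20 mm lying across the robot's front. Origin: centre of its underside, on the table; x runs along the lane in the pushing direction (about to the robot's right, up to 0.55 rad either way), z up. Two aluminium cheeks (16 mm thick, tops at z = 60 mm, inner faces at y = +-39 mm) guide the lane from x = -110 to +30 mm.
- slot (a point): Middle of the cross slot, on the bed (ejector x = -50, z = 20 mm): 10 mm wide cut through both cheeks, across the lane, open at the top; it holds the lock plate. Axes as the ejector's.
- outfeed (a point): Middle of the outfeed, on the bed (ejector x = 65, z = 20 mm). The outfeed runs from x = +30 mm to the 50 mm high end stop at x = +106 mm, between low side lips (tops at z = 30 mm). Axes as the ejector's.
- slide (a joint): Travel of the spring-return slide along the ejector's +x, m: 0 home, 0.080 end stop. Spring about 3 N at home, 10 N at the end; let go, it snaps back in about 0.2 s. Locked by the plate it moves only a few mm. At home its steel block spans ejector x = -100 to -58 mm, z = 22 to 55 mm, 70 mm wide; the -58 mm face pushes the foot.
- fin_back (a point): Middle of the rear face of the slide's fin, 90 mm above the table, at ejector x = -100 mm when home; moves with the slide. The fin is black, upright on the block's rear end, 10 mm thick, 50 mm wide across the lane, top 109 mm above the table; pushed from behind, above the cheeks. Axes as the ejector's.
- lock_plate: Loose upright aluminium plate, 8 mm thick (its x), 160 mm high (z), 0.22 kg. Origin: middle of its lower edge. Starts standing in the cross slot on the bed, its x along the lane. Blade 104 mm wide (y) up to z = 55 mm; shank 52 mm wide with the eye, 55 to 135 mm; plain grip tab 44 mm wide, 135 to 160 mm. Front and back are alike.
- eye (a point): Centre of the plate's eye: a 30 mm round hole through the 8 mm thickness, 95 mm above the plate's lower edge.
- foot: Grey plastic foot in the lane, in front of the slot: tapered round, 74 mm across the base, 60 mm across the ribbed top, 40 mm high, 0.08 kg. Origin at the centre of its underside. The slide pushes it about 65 mm along the lane.
- stand: Fixed steel peg stand, far left or far right of the ejector. Origin on the table below the peg's root. The 10 mm peg points to the stand's -x (roughly at the robot), rising a little: 161 mm high at x = 0, 172 mm at x = -60 mm, where it ends in a 14 mm ball. Post x = 5 to 19 mm, 30 mm wide, 168 mm high; base x = -45 to 65 mm, 100 mm wide, 12 mm thick.
- peg_mid (a point): Middle of the peg, on its centre line, 167 mm above the table, 30 mm out from the root. Axes as the stand's.
- foot_stack: Bystander: loose stack of saucers and grey feet, 88 mm across, 156 mm high, standing on the table on the far side of the ejector. Origin at the centre of its underside.
- dish_pile: Bystander: loose pile of black saucers, 88 mm across, 73 mm high, close behind the slide's fin. Origin at the centre of its underside.
- tub: Bystander: white tub of saucers, 130 x 130 x 70 mm, on the side where the stand is not. Origin at the centre of its underside.
- driver: Bystander: powered screwdriver lying on the table between the robot and the ejector, 180 mm long along its x (from -80 to +100 mm), 32 mm thick, 35 mm high. Origin under its body on the table.
Mind the look-alikes: they are no part of the job. What is shaped like the stand but brown is not meant. There is more than one size of the lock_plate; the one meant has the size given above.

How it is judged:
By the outcome, as a careful person would: the job done as asked, in the order asked, and still so for the second after the job is handed in, with the robot touching nothing.
It also fails if it takes over 58 s, if anything falls off the work surface, if the arm or the gripper's body presses on something with over 40 N, if the wrist force passes 120 N, or if a joint passes its speed limit or range.

## Working session

There is one attempt and no reset: what is moved stays moved. The work goes in short steps, Python scripts to look and compute and a shell command to move; the robot and the scene stay as the last step left them, time stands still between calls to the robot, and variables do not carry over. Pictures are saved under pics/ and viewed, and the job is handed in when it is done.

```bash
mkdir -p pics; python3 - <<'E'
from bench import get_obs,cams
import cv2,pickle
o=get_obs();print(o)
for n in ("side","top"):
    p=cams.snapshot(n);cv2.imwrite(f"pics/{n}0.png",cv2.cvtColor(p["frame"],cv2.COLOR_RGB2BGR))
    d={}
    for q in ["ejector","slide","lock_plate","foot","stand","foot_stack","dish_pile","tub","driver"]:
        r=cams.outline_of(p,q);d[q]=r
        print(n,q,[(round(x["conf"],2),[round(float(c)) for c in x["centre"]],int(x["region"].sum())) for x in r])
    pickle.dump((p,d),open(f"{n}0.pkl","wb"))
    print(p["intrinsics"],p["R"],p["t"])
print(get_obs()["time"])
E
```

```text
{'time': 0.0, 'joint_positions': array([-1.28912056e+00,  8.79640871e-02,  1.37222087e+00,  1.44121069e-05,
        1.68360397e+00, -1.03098316e-01]), 'qvel': array([-0.00058137, -0.0005054 ,  0.00010377,  0.00125683, -0.00121581,
       -0.00024944]), 'joint_torque': array([ 1.52933291e-03, -3.40178847e+01, -3.02423680e+01,  7.21168472e-02,
        3.30829492e-02, -1.59690576e-04]), 'tool_pos': array([ 0.20629924, -0.50928689,  0.21531613]), 'ee_rot': array([-3.13940952e+00, -2.40279014e-04,  3.84775431e-01]), 'wrist_force': array([-0.46718131,  0.32619954,  0.00424684]), 'wrist_torque': array([-0.00699911, -0.05028395,  0.00350119]), 'width': 0.09366696631131333}
side ejector [(0.69, [252, 221], 1286)]
side slide [(0.67, [251, 186], 41), (0.43, [286, 198], 981)]
side lock_plate [(0.98, [253, 192], 540), (0.53, [307, 172], 319)]
side foot [(0.56, [250, 210], 302), (0.4, [251, 191], 610)]
side stand [(0.88, [282, 340], 2266), (0.78, [278, 289], 1052), (0.69, [354, 276], 1348)]
side foot_stack [(0.66, [210, 213], 292)]
side dish_pile []
side tub [(0.93, [233, 168], 914)]
side driver [
[... 363 characters left out ...]
, [220, 223], 357)]
top lock_plate [(0.95, [192, 149], 636), (0.68, [228, 226], 189)]
top foot []
top stand [(0.85, [425, 248], 1377), (0.82, [365, 170], 1205), (0.72, [366, 232], 1226)]
top foot_stack [(0.94, [242, 187], 847)]
top dish_pile [(0.86, [186, 210], 802), (0.5, [243, 233], 462), (0.36, [223, 221], 286), (0.15, [242, 189], 797)]
top tub [(0.65, [125, 227], 2341)]
top driver [(0.64, [222, 281], 453)]
[[488.58385133   0.         279.44612684]
 [  0.         488.58385133 213.01580857]
 [  0.           0.           1.        ]] [[ 0.01184991 -0.9997426   0.01934724]
 [-0.99765428 -0.01312531 -0.06718381]
 [ 0.06742046 -0.01850574 -0.99755302]] [-0.10374135  0.59269917  1.44343478]
1.0
```

View pics/side0.png

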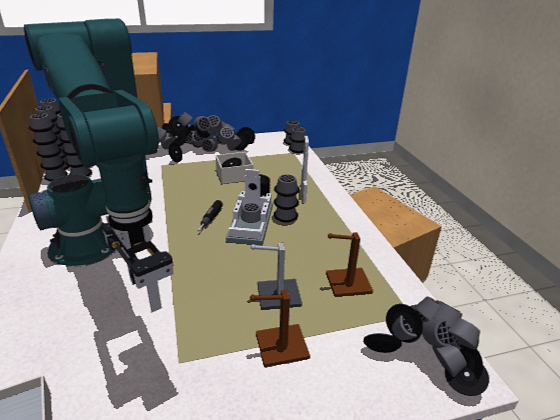

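View pics/top0.png

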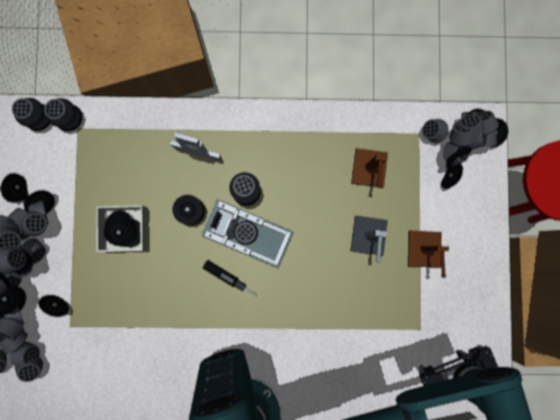

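```bash
python3 - <<'E'
import cv2
a=cv2.imread('pics/side0.png');b=cv2.imread('pics/top0.png')
cv2.imwrite('pics/side0c.png',cv2.resize(a[130:390,180:400],None,fx=2.3,fy=2.3,interpolation=cv2.INTER_CUBIC))
cv2.imwrite('pics/top0c.png',cv2.resize(b[130:310,160:360],None,fx=3.3,fy=3.3,interpolation=cv2.INTER_CUBIC))
E
```

```text
(no output)
```

View pics/side0c.png

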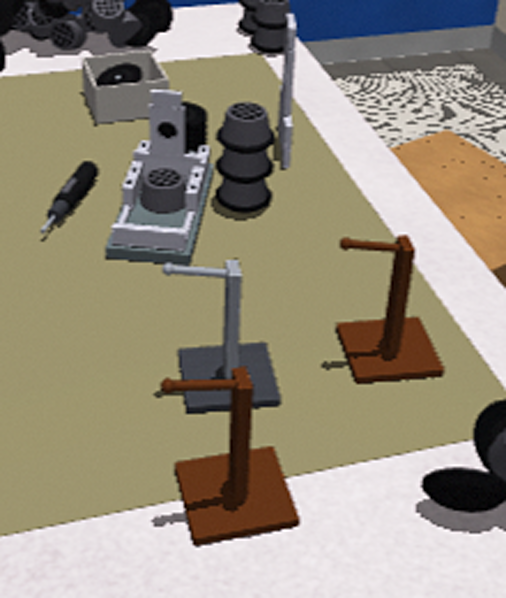

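View pics/top0c.png

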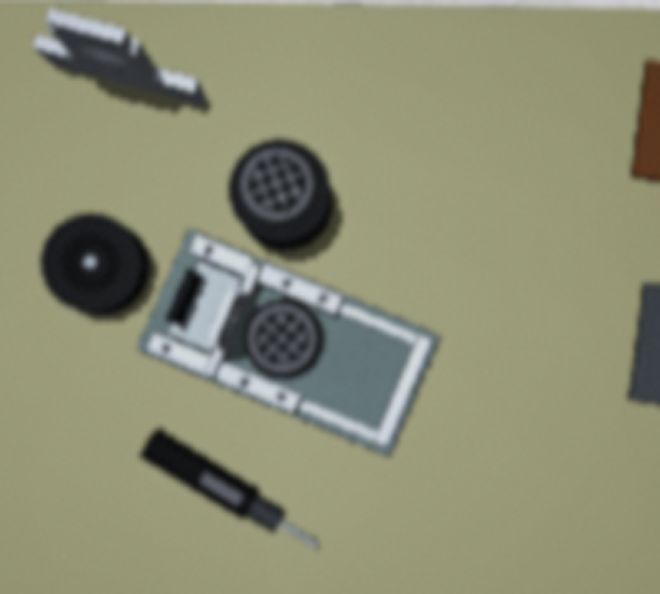

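```bash
cat > h.py <<'E'
import numpy as np,cv2,pickle
from scipy.optimize import least_squares
def proj(p,X):
    c=np.atleast_2d(X)@p["R"].T+p["t"]; u=c@p["intrinsics"].T
    return u[:,:2]/u[:,2:]
def ray(p,uv):
    d=p["R"].T@np.linalg.inv(p["intrinsics"])@np.array([uv[0],uv[1],1.]);o=-p["R"].T@p["t"];return o,d
def atz(p,uv,z):
    o,d=ray(p,uv);return o+d*(z-o[2])/d[2]
def tri(p1,u1,p2,u2):
    o1,d1=ray(p1,u1);o2,d2=ray(p2,u2)
    d1=d1/np.linalg.norm(d1);d2=d2/np.linalg.norm(d2)
    s=np.linalg.lstsq(np.c_[d1,-d2],o2-o1,rcond=None)[0]
    a=o1+s[0]*d1;b=o2+s[1]*d2;return (a+b)/2,np.linalg.norm(a-b)
def tf(q,P):
    P=np.atleast_2d(np.array(P,float))/1000;c,s=np.cos(q[2]),np.sin(q[2])
    return np.c_[q[0]+c*P[:,0]-s*P[:,1],q[1]+s*P[:,0]+c*P[:,1],P[:,2]]
def wire(im,p,q,segs,sc,off,col):
    for a,b in segs:
        u=(proj(p,tf(q,[a,b]))-off)*sc
        cv2.line(im,tuple(int(v) for v in u[0]),tuple(int(v) for v in u[1]),col,1,cv2.LINE_AA)
def box(x0,x1,y0,y1,z0,z1):
    v=[(x,y,z) for x in(x0,x1) for y in(y0,y1) for z in(z0,z1)]
    return [(a,b) for i,a in enumerate(v) for b in v[i+1:] if sum(k!=l for k,l in zip(a,b))==1]
EJ=box(-125,125,-60,60,0,20)+box(-110,30,39,55,20,60)+box(-110,30,-55,-39,20,60)
PL=[((-50,-52,75),(-50,-26,75)),((-50,52,75),(-50,26,75)),((-50,26,75),(-50,26,155)),((-50,-26,75),(-50,-26,155)),((-50,22,155),(-50,22,180)),((-50,-22,155),(-50,-22,180)),((-50,-22,180),(-50,22,180))]
FIN=box(-100,-90,-25,25,55,109)
ST=box(-45,65,-50,50,0,12)+box(5,19,-15,15,0,168)+[((0,0,161),(-60,0,172))]
def fitpose(obs,q0):
    # obs: (picture,uv,P mm)
    f=lambda q:np.concatenate([(proj(p,tf(q,P))[0]-uv) for p,uv,P in obs])
    r=least_squares(f,q0,loss="soft_l1");return r.x,f(r.x).reshape(-1,2)
E
python3 - <<'E'
from h import *
T,dt=pickle.load(open('top0.pkl','rb'));S,ds=pickle.load(open('side0.pkl','rb'))
tc=lambda x,y:np.array([160+x/3.3,130+y/3.3]); sc=lambda x,y:np.array([180+x/2.3,130+y/2.3])
obs=[(T,tc(190,230),(-125,60,20)),(T,tc(140,350),(-125,-60,20)),(T,tc(440,337),(125,60,20)),(T,tc(390,455),(125,-60,20)),
 (S,sc(107,251),(125,-60,20)),(S,sc(190,255),(125,60,20))]
qe,r=fitpose(obs,[.45,0,-1.9]);print(qe,r.round(1).tolist())
# stand: masks
for n,p,d,c in(("top",T,dt,(366,232)),("side",S,ds,(278,289))):
    m=[x for x in d["stand"] if np.hypot(*(np.array(x["centre"])-c))<8][0]["region"]
    ys,xs=np.where(m);print(n,xs.min(),xs.max(),ys.min(),ys.max())
a=cv2.cvtColor(T["frame"],cv2.COLOR_RGB2BGR);b=cv2.cvtColor(S["frame"],cv2.COLOR_RGB2BGR)
im=cv2.resize(a[200:280,330:410],None,fx=7,fy=7,interpolation=cv2.INTER_CUBIC);cv2.imwrite('pics/st_t.png',im)
im=cv2.resize(b[230:320,230:320],None,fx=6,fy=6,interpolation=cv2.INTER_CUBIC);cv2.imwrite('pics/st_s.png',im)
im=cv2.resize(a[190:280,195:300],None,fx=6,fy=6,interpolation=cv2.INTER_CUBIC);
wire(im,T,qe,EJ+PL+FIN,6,(194.5,189.5),(0,0,255));cv2.imwrite('pics/ej_t.png',im)
im=cv2.resize(b[160:250,210:300],None,fx=6,fy=6,interpolation=cv2.INTER_CUBIC);
wire(im,S,qe,EJ+PL+FIN,6,(209.5,159.5),(0,0,255));cv2.imwrite('pics/ej_s.png',im)
E
```

```text
[ 0.53138229 -0.00380969 -1.94846374] [[-0.2, -0.6], [-0.7, 0.1], [1.2, -1.3], [1.1, 0.3], [-1.4, -1.6], [-0.2, -0.2]]
top 351 387 216 262
side 252 301 244 307
```

View pics/ej_t.png

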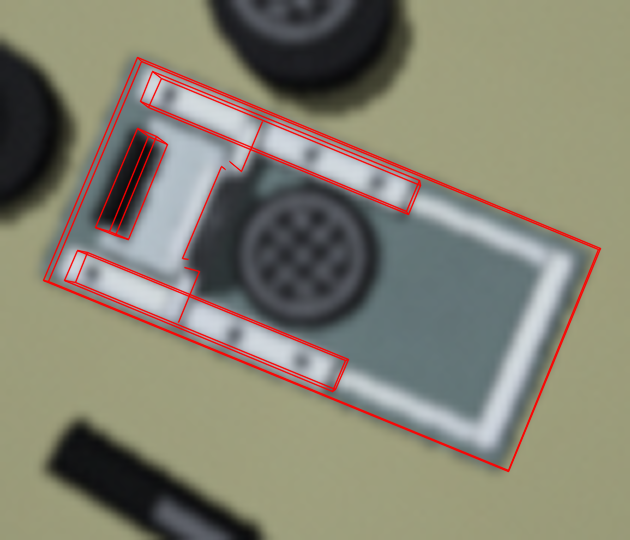

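View pics/ej_s.png

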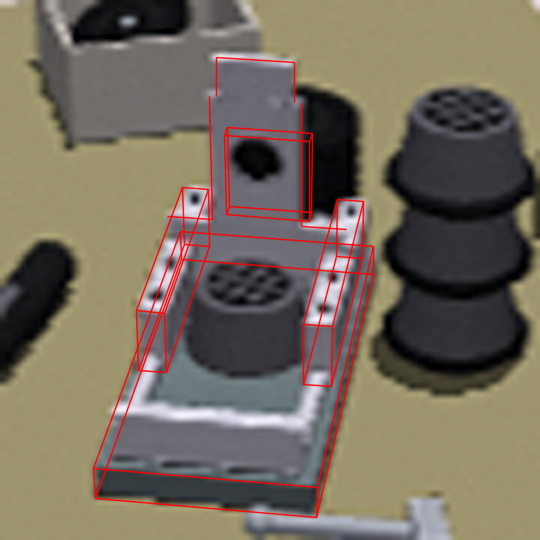

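View pics/st_t.png

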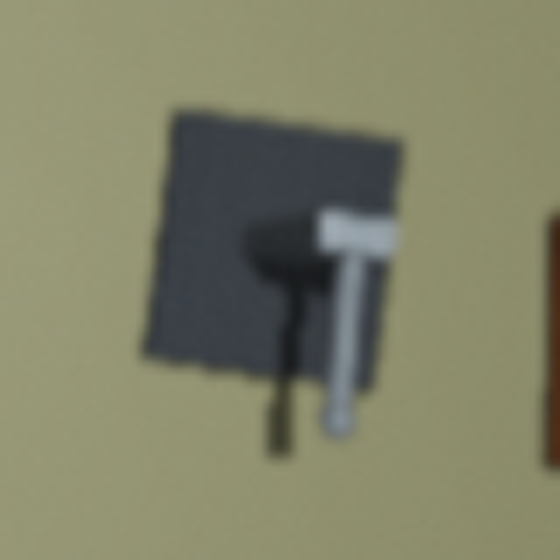

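View pics/st_s.png

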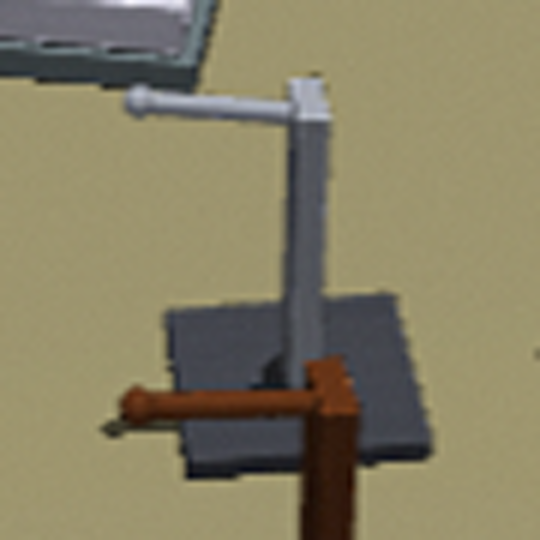

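```bash
python3 - <<'E'
from h import *
T,dt=pickle.load(open('top0.pkl','rb'));S,ds=pickle.load(open('side0.pkl','rb'))
t6=lambda x,y:np.array([194.5+x/6,189.5+y/6]); s6=lambda x,y:np.array([209.5+x/6,159.5+y/6])
tt=lambda x,y:np.array([329.5+x/7,199.5+y/7]); ss=lambda x,y:np.array([229.5+x/6,229.5+y/6])
obs=[(T,t6(137,57),(-125,60,20)),(T,t6(44,282),(-125,-60,20)),(T,t6(600,248),(125,60,20)),(T,t6(508,470),(125,-60,20)),
(T,t6(418,182),(30,55,60)),(T,t6(345,360),(30,-55,60)),(T,t6(64,283),(-110,-55,60)),
 (S,s6(95,468),(125,-60,20)),(S,s6(318,487),(125,60,20)),(S,s6(95,497),(125,-60,0)),(S,s6(315,515),(125,60,0)),
 (S,s6(216,57),(-50,-22,180)),(S,s6(297,62),(-50,22,180)),(S,s6(257,157),(-50,0,115))]
qe,r=fitpose(obs,[.53,0,-1.95]);print(qe,r.round(1).tolist())
obs=[(T,tt(178,108),(65,50,12)),(T,tt(403,143),(65,-50,12)),(T,tt(372,390),(-45,-50,12)),(T,tt(143,357),(-45,50,12)),(T,tt(338,425),(-60,0,172)),
(S,ss(137,101),(-60,0,172)),(S,ss(165,312),(-45,50,12)),(S,ss(397,295),(65,50,12)),(S,ss(432,446),(65,-50,12)),(S,ss(188,462),(-45,-50,12))]
qs,r=fitpose(obs,[.5,-.3,0]);print(qs,r.round(1).tolist())
x,e=tri(T,tt(338,425),S,ss(137,101));print("tip tri",x,e,"model",tf(qs,(-60,0,172)))
# plate tab top mid from top view? 
print("tab top",tf(qe,(-50,0,180)),"fin",tf(qe,(-100,0,90)),"end",tf(qe,(-20,0,90)),"pegmid",tf(qs,(-30,0,167)))
for q in("foot_stack","dish_pile","tub"):
    for z in (0.156 if q=="foot_stack" else .073,):print(q,atz(T,dt[q][0]["centre"],z))
np.savez('fit.npz',qe=qe,qs=qs)
a=cv2.cvtColor(T["frame"],cv2.COLOR_RGB2BGR);b=cv2.cvtColor(S["frame"],cv2.COLOR_RGB2BGR)
A=[cv2.resize(a[200:280,330:410],None,fx=5,fy=5,interpolation=cv2.INTER_CUBIC),cv2.resize(b[230:310,235:315],None,fx=5,fy=5,interpolation=cv2.INTER_CUBIC)]
wire(A[0],T,qs,ST,5,(329.5,199.5),(0,0,255));wire(A[1],S,qs,ST,5,(234.5,229.5),(0,0,255))
cv2.imwrite('pics/stov.png',np.hstack(A))
E
```

```text
[ 0.53167779 -0.00372393 -1.94610834] [[-0.1, 0.1], [-0.1, -0.3], [-0.0, -0.2], [0.2, 0.2], [0.2, -0.4], [-2.1, 5.1], [0.1, -0.4], [-0.1, 0.1], [0.0, -0.0], [0.2, 0.3], [0.5, 0.4], [0.1, -0.0], [-0.3, 0.1], [-0.1, 0.8]]
[ 0.52148957 -0.3668529  -0.13705996] [[0.5, -0.3], [0.9, -0.4], [0.5, 0.4], [0.4, 0.2], [0.0, -0.6], [0.1, -0.1], [-0.3, -0.9], [-0.4, -0.8], [0.0, -0.8], [-0.6, -0.2]]
tip tri [ 0.46102129 -0.35879426  0.17179897] 0.0012258680157980668 model [[ 0.46205225 -0.35865503  0.172     ]]
tab top [[0.55000593 0.04279573 0.18      ]] fin [[0.56833407 0.0893154  0.09      ]] end [[0.53900904 0.01488393 0.09      ]] pegmid [[ 0.49177091 -0.36275396  0.167     ]]
foot_stack [0.65455191 0.00883365 0.156     ]
dish_pile [0.5953115  0.17368602 0.073     ]
tub [0.54355667 0.34730523 0.073     ]
```

View pics/stov.png

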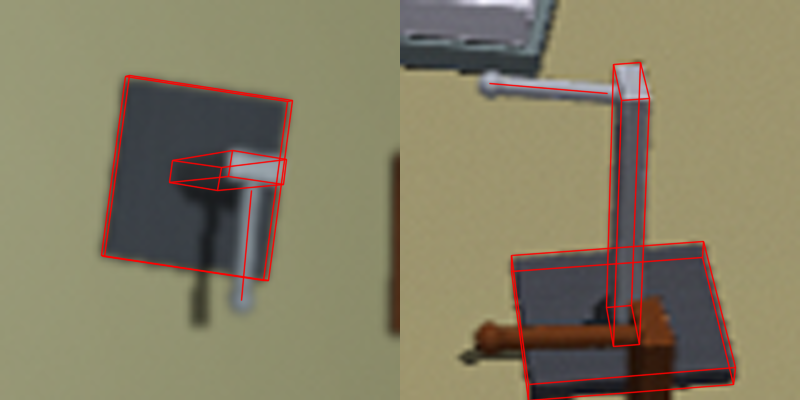

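Candidates for the lock plate: the plate in the slot (top 228,226; side 253,192), and the larger, taller plate lying or standing behind (top 192,149; side 307,172). I choose the slot one, because the 160 mm model fits its tab top to 0.3 px.

Candidates for the stand: grey (top 366,232; side 278,289), brown (top 366,170), brown (top 427,248). I choose the grey one. The close crops and overlays confirm both choices.

```bash
cat > plan.py <<'E'
import numpy as np,sys
from scipy.spatial.transform import Rotation as Ro
from bench import get_obs
def plan(target=None,yawdeg=None,atyaw=None):
    o=get_obs();r=o["ee_rot"];R=Ro.from_euler("xyz",r).as_matrix()
    print("t",round(o["time"],2),"pos",o["tool_pos"].round(4),"rot°",np.degrees(r).round(2),"F",o["wrist_force"].round(1),"w",round(o["width"],4),"j6",o["joint_positions"][5].round(2))
    y=np.degrees(r[2])
    if yawdeg is not None:print("twist",round((y-yawdeg+180)%360-180,2))
    if target is not None:
        if atyaw is not None:R=Ro.from_euler("xyz",[np.pi,0,np.radians(atyaw)]).as_matrix()
        print("tool delta cm",(R.T@(np.array(target)-o["tool_pos"])*100).round(2))
E
python3 -m crank '[{"twist":10},{"twist":10},{"twist":10},{"twist":10},{"twist":3.5},{"twist":0}]'
python3 -c "
from plan import *
plan((0.550,0.0428,0.215),-21.5)"
```

```text
t 1.0 pos [ 0.2065 -0.5098  0.2165] rot° [179.99   0.    22.05] F [-1.2 -1.1  0.7] w 0.094 j6 -0.1
twist 43.55
tool delta cm [ 52.58 -38.32   0.15]invalid input at $[0]: expected keys tx, ty, tz, twist, grip
```

```bash

python3 -m crank '[{"tx":0,"ty":0,"tz":0,"twist":10,"grip":1},{"tx":0,"ty":0,"tz":0,"twist":10,"grip":1},{"tx":0,"ty":0,"tz":0,"twist":10,"grip":1},{"tx":0,"ty":0,"tz":0,"twist":10,"grip":1},{"tx":0,"ty":0,"tz":0,"twist":3.5,"grip":1},{"tx":0,"ty":0,"tz":0,"twist":0,"grip":1}]'
python3 -c "
from plan import *
plan((0.550,0.0428,0.215),-21.5)"
```

```text
time: 1.75
tool_pos: [0.2064, -0.5098, 0.2165]
ee_rot: [3.142, -0.0, -0.374]
wrist_force: [0.4, 0.0, 0.9]
width: 0.0941
t 1.75 pos [ 0.2064 -0.5098  0.2165] rot° [180.    -0.   -21.41] F [0.4 0.  0.9] w 0.0941 j6 0.66
twist 0.09
tool delta cm [ 11.82 -63.98   0.15]
```

```bash

python3 -m crank '[{"tx":0.9,"ty":-4.5,"tz":0,"twist":0,"grip":1},{"tx":0.9,"ty":-4.5,"tz":0,"twist":0,"grip":1},{"tx":0.9,"ty":-4.5,"tz":0,"twist":0,"grip":1},{"tx":0.9,"ty":-4.5,"tz":0,"twist":0,"grip":1},{"tx":0.9,"ty":-4.5,"tz":0,"twist":0,"grip":1},{"tx":0.9,"ty":-4.5,"tz":0,"twist":0,"grip":1},{"tx":0.9,"ty":-4.5,"tz":0,"twist":0,"grip":1},{"tx":0.9,"ty":-4.5,"tz":0,"twist":0,"grip":1},{"tx":0.9,"ty":-4.5,"tz":0,"twist":0,"grip":1},{"tx":0.9,"ty":-4.5,"tz":0,"twist":0,"grip":1},{"tx":0.9,"ty":-4.5,"tz":0,"twist":0,"grip":1},{"tx":0,"ty":0,"tz":0,"twist":0,"grip":1}]'
python3 -c "
from plan import *
plan((0.550,0.0428,0.215),-21.5)"
```

```text
time: 3.25
tool_pos: [0.4805, -0.083, 0.2163]
ee_rot: [-3.141, 0.0, -0.369]
wrist_force: [-0.0, -0.0, -0.1]
width: 0.094
t 3.25 pos [ 0.4805 -0.083   0.2163] rot° [-1.7998e+02  2.0000e-02 -2.1110e+01] F [-0.  -0.  -0.1] w 0.094 j6 1.65
twist 0.39
tool delta cm [  1.95 -14.24   0.13]
```

```bash

python3 -m crank '[{"tx":0.5,"ty":-3.6,"tz":0,"twist":0.4,"grip":1},{"tx":0.5,"ty":-3.6,"tz":0,"twist":0,"grip":1},{"tx":0.5,"ty":-3.6,"tz":0,"twist":0,"grip":1},{"tx":0.5,"ty":-3.4,"tz":0,"twist":0,"grip":1},{"tx":0,"ty":0,"tz":0,"twist":0,"grip":1},{"tx":0,"ty":0,"tz":0,"twist":0,"grip":1}]'
python3 - <<'E'
from plan import *
plan((0.550,0.0428,0.161),-21.5)
from h import *
from bench import cams
A=[]
for n,(x0,y0) in(("side",(205,130)),("top",(180,170))):
    p=cams.snapshot(n);b=cv2.cvtColor(p["frame"],cv2.COLOR_RGB2BGR)
    A.append(cv2.resize(b[y0:y0+110,x0:x0+100],None,fx=4,fy=4,interpolation=cv2.INTER_CUBIC))
cv2.imwrite('pics/app.png',np.hstack(A))
E
```

```text
time: 4.0
tool_pos: [0.5504, 0.0379, 0.2164]
ee_rot: [3.14, 0.0, -0.382]
wrist_force: [0.2, 0.1, -0.6]
width: 0.0937
t 4.0 pos [0.5504 0.0379 0.2164] rot° [ 1.7993e+02  1.0000e-02 -2.1890e+01] F [ 0.2  0.1 -0.6] w 0.0937 j6 1.92
twist -0.39
tool delta cm [-0.22 -0.45  5.54]
```

View pics/app.png

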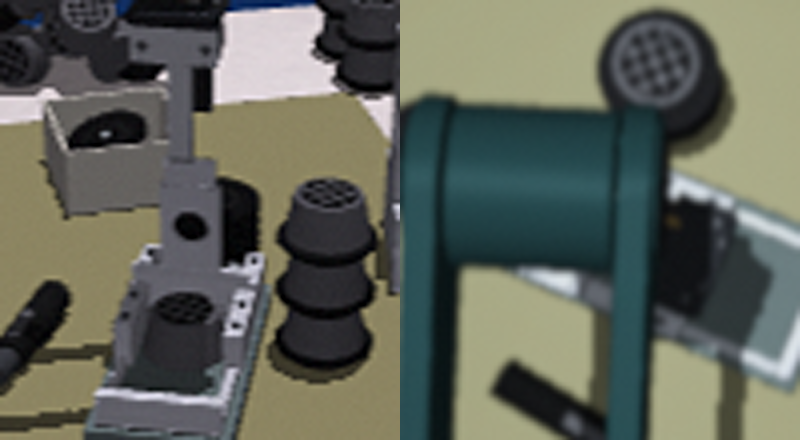

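```bash

python3 -m crank '[{"tx":-0.1,"ty":-0.4,"tz":0,"twist":-0.4,"grip":1},{"tx":0,"ty":0,"tz":1.4,"twist":0,"grip":1},{"tx":0,"ty":0,"tz":1.4,"twist":0,"grip":1},{"tx":0,"ty":0,"tz":1.4,"twist":0,"grip":1},{"tx":0,"ty":0,"tz":1.2,"twist":0,"grip":1},{"tx":0,"ty":0,"tz":0,"twist":0,"grip":1},{"tx":0,"ty":0,"tz":0,"twist":0,"grip":1}]'
python3 - <<'E'
from plan import *
plan((0.550,0.0428,0.161),-21.5)
from h import *
from bench import cams
p=cams.snapshot("side");b=cv2.cvtColor(p["frame"],cv2.COLOR_RGB2BGR)
cv2.imwrite('pics/app2.png',cv2.resize(b[130:240,205:305],None,fx=5,fy=5,interpolation=cv2.INTER_CUBIC))
E
```

```text
time: 4.97
tool_pos: [0.5517, 0.0433, 0.1628]
ee_rot: [-3.141, -0.001, -0.374]
wrist_force: [-0.2, -0.5, -0.2]
width: 0.0941
t 4.97 pos [0.5517 0.0433 0.1628] rot° [-1.7999e+02 -4.0000e-02 -2.1450e+01] F [-0.2 -0.5 -0.2] w 0.0941 j6 1.92
twist 0.05
tool delta cm [-0.14  0.1   0.18]
```

View pics/app2.png

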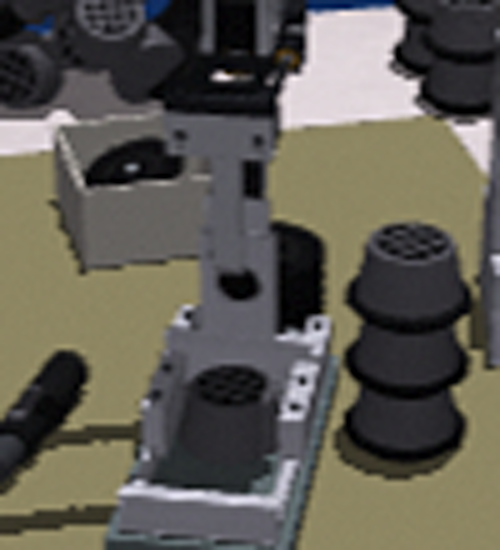

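The finger straddles the tab and its tip is near the tab top, at crop (240,200). I close the gripper next.

```bash

python3 -m crank '[{"tx":-0.1,"ty":0.1,"tz":0.2,"twist":0,"grip":1},{"tx":0,"ty":0,"tz":0,"twist":0,"grip":0},{"tx":0,"ty":0,"tz":0,"twist":0,"grip":0},{"tx":0,"ty":0,"tz":0,"twist":0,"grip":0},{"tx":0,"ty":0,"tz":0,"twist":0,"grip":0},{"tx":0,"ty":0,"tz":0,"twist":0,"grip":0},{"tx":0,"ty":0,"tz":0,"twist":0,"grip":0},{"tx":0,"ty":0,"tz":0,"twist":0,"grip":0}]'
```

```text
time: 6.02
tool_pos: [0.5501, 0.0427, 0.1604]
ee_rot: [3.141, -0.0, -0.374]
wrist_force: [0.7, -0.2, -0.4]
width: 0.0273
```

```bash

python3 -m crank '[{"tx":0,"ty":0,"tz":0,"twist":0,"grip":0},{"tx":0,"ty":0,"tz":0,"twist":0,"grip":0},{"tx":0,"ty":0,"tz":0,"twist":0,"grip":0},{"tx":0,"ty":0,"tz":0,"twist":0,"grip":0}]'
```

```text
time: 6.52
tool_pos: [0.5506, 0.0439, 0.1605]
ee_rot: [-3.139, -0.0, -0.374]
wrist_force: [2.1, 5.9, -1.8]
width: 0.0083
```

```bash

python3 -m crank '[{"tx":0,"ty":-0.1,"tz":-0.3,"twist":0,"grip":0},{"tx":0,"ty":0,"tz":-0.7,"twist":0,"grip":0},{"tx":0,"ty":0,"tz":-1,"twist":0,"grip":0},{"tx":0,"ty":0,"tz":-1,"twist":0,"grip":0},{"tx":0,"ty":0,"tz":-1,"twist":0,"grip":0},{"tx":0,"ty":0,"tz":-1,"twist":0,"grip":0},{"tx":0,"ty":0,"tz":-1,"twist":0,"grip":0},{"tx":0,"ty":0,"tz":-1,"twist":0,"grip":0},{"tx":0,"ty":0,"tz":-1,"twist":0,"grip":0},{"tx":0,"ty":0,"tz":-1,"twist":0,"grip":0},{"tx":0,"ty":0,"tz":0,"twist":0,"grip":0}]'
python3 - <<'E'
from plan import *
plan((0.550,0.0428,0.161),82.15)
from h import *
from bench import cams
p=cams.snapshot("side");b=cv2.cvtColor(p["frame"],cv2.COLOR_RGB2BGR)
pickle.dump(p,open('s_lift.pkl','wb'))
cv2.imwrite('pics/lift.png',cv2.resize(b[110:240,200:300],None,fx=5,fy=4.6,interpolation=cv2.INTER_CUBIC))
E
```

```text
time: 7.9
tool_pos: [0.551, 0.0436, 0.2518]
ee_rot: [-3.141, -0.002, -0.374]
wrist_force: [-0.2, -0.7, -1.9]
width: 0.008
t 7.9 pos [0.551  0.0436 0.2518] rot° [-1.7997e+02 -1.2000e-01 -2.1450e+01] F [-0.2 -0.7 -1.9] w 0.008 j6 1.92
twist -103.6
tool delta cm [-0.08  0.11  9.08]
```

View pics/lift.png

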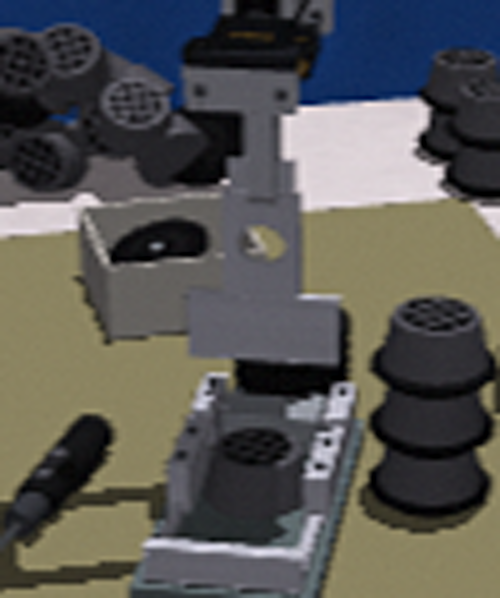

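```bash

python3 -m crank '[{"tx":-0.4,"ty":1.5,"tz":0,"twist":0,"grip":0},{"tx":-0.5,"ty":3,"tz":0,"twist":0,"grip":0},{"tx":-0.5,"ty":4,"tz":0,"twist":0,"grip":0},{"tx":-0.5,"ty":4,"tz":0,"twist":0,"grip":0},{"tx":-0.5,"ty":4,"tz":0,"twist":0,"grip":0},{"tx":-0.4,"ty":4,"tz":0,"twist":0,"grip":0},{"tx":-0.2,"ty":3,"tz":0,"twist":0,"grip":0},{"tx":0,"ty":1.5,"tz":0,"twist":0,"grip":0},{"tx":0,"ty":0,"tz":0,"twist":-5,"grip":0},{"tx":0,"ty":0,"tz":0,"twist":-9,"grip":0},{"tx":0,"ty":0,"tz":0,"twist":-10,"grip":0},{"tx":0,"ty":0,"tz":0,"twist":-10,"grip":0}]'
python3 -m crank '[{"tx":0,"ty":0,"tz":0,"twist":-10,"grip":0},{"tx":0,"ty":0,"tz":0,"twist":-10,"grip":0},{"tx":0,"ty":0,"tz":0,"twist":-10,"grip":0},{"tx":0,"ty":0,"tz":0,"twist":-10,"grip":0},{"tx":0,"ty":0,"tz":0,"twist":-10,"grip":0},{"tx":0,"ty":0,"tz":0,"twist":-10,"grip":0},{"tx":0,"ty":0,"tz":0,"twist":-7,"grip":0},{"tx":0,"ty":0,"tz":0,"twist":-3,"grip":0},{"tx":0,"ty":0,"tz":0,"twist":0,"grip":0},{"tx":0,"ty":0,"tz":0,"twist":0,"grip":0}]'
python3 - <<'E'
from plan import *
from h import *
qs=np.load('fit.npz')['qs']
w=tf(qs,(-120,0,217.5))[0]; print(w); plan(w,82.15,82.15)
E
```

```text
time: 9.45
tool_pos: [0.4309, -0.1777, 0.2501]
ee_rot: [-3.141, 0.0, 0.225]
wrist_force: [-1.2, 0.1, -2.2]
width: 0.008
time: 10.7
tool_pos: [0.431, -0.1779, 0.2503]
ee_rot: [-3.141, -0.0, 1.44]
wrist_force: [-0.6, 0.1, -1.7]
width: 0.0077
[ 0.40261493 -0.35045715  0.2175    ]
t 10.7 pos [ 0.431  -0.1779  0.2503] rot° [-1.7998e+02 -1.0000e-02  8.2520e+01] F [-0.6  0.1 -1.7] w 0.0077 j6 -0.38
twist 0.37
tool delta cm [-17.48  -0.46   3.28]
```

```bash

python3 -m crank '[{"tx":-1.5,"ty":-0.2,"tz":0.3,"twist":0.4,"grip":0},{"tx":-3,"ty":-0.2,"tz":0.5,"twist":0,"grip":0},{"tx":-3.5,"ty":0,"tz":0.5,"twist":0,"grip":0},{"tx":-3.5,"ty":0,"tz":0.5,"twist":0,"grip":0},{"tx":-3.5,"ty":0,"tz":0.5,"twist":0,"grip":0},{"tx":-2,"ty":0,"tz":0.5,"twist":0,"grip":0},{"tx":-0.5,"ty":0,"tz":0.5,"twist":0,"grip":0},{"tx":0,"ty":0,"tz":0,"twist":0,"grip":0},{"tx":0,"ty":0,"tz":0,"twist":0,"grip":0}]'
python3 - <<'E'
from plan import *
from h import *
qs=np.load('fit.npz')['qs']
w=tf(qs,(-120,0,217.5))[0]; plan(w,82.15,82.15)
from bench import cams
A=[]
o=get_obs()
for n,(x0,y0) in(("side",(210,210)),("top",(320,200))):
    p=cams.snapshot(n);b=cv2.cvtColor(p["frame"],cv2.COLOR_RGB2BGR)
    im=cv2.resize(b[y0:y0+100,x0:x0+90],None,fx=4.4,fy=4.4,interpolation=cv2.INTER_CUBIC)
    eye=o["tool_pos"]-[0,0,.0455];u=(proj(p,[eye])[0]-(x0-.5,y0-.5))*4.4
    cv2.circle(im,tuple(int(v) for v in u),3,(0,0,255),-1)
    pickle.dump(p,open(n+'_pre.pkl','wb'));A.append(im)
cv2.imwrite('pics/pre.png',np.hstack(A))
E
```

```text
time: 11.82
tool_pos: [0.4037, -0.3501, 0.2179]
ee_rot: [3.141, -0.0, 1.435]
wrist_force: [-1.0, -0.0, -2.6]
width: 0.0082
t 11.82 pos [ 0.4037 -0.3501  0.2179] rot° [179.97  -0.    82.22] F [-1.  -0.  -2.6] w 0.0082 j6 -0.68
twist 0.07
tool delta cm [-0.05 -0.1   0.04]
```

View pics/pre.png

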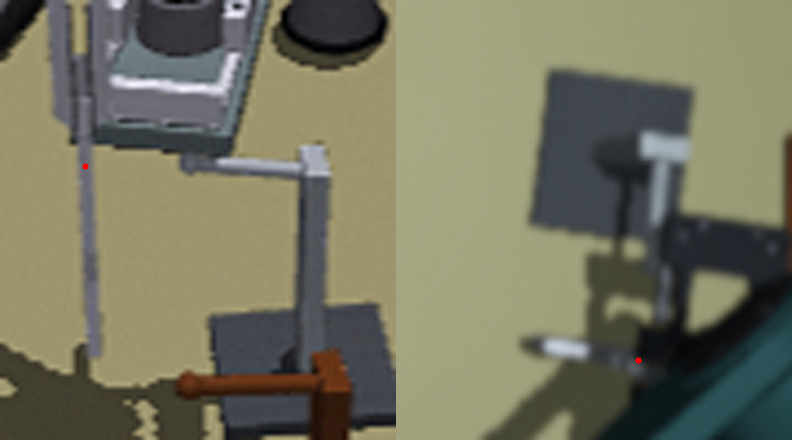

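```bash
python3 - <<'E'
from h import *
p=pickle.load(open('top_pre.pkl','rb'));X=tf([.4037,-.3501,np.radians(-7.78)],[(0,52,132.5),(0,52,77.5),(0,26,132.5)])
X[:,2]=[.1325,.0775,.1325];print(proj(p,X),proj(p,X)*4.4-np.array([320,200])*4.4+[396,0])
E
```

```text
[[352.92255684 277.6795245 ]
 [349.67015969 276.43434599]
 [362.25169342 279.06666382]] [[540.85925012 341.78990781]
 [526.54870262 336.31112235]
 [581.90745106 347.89332082]]
```

```bash

python3 -m crank '[{"tx":0,"ty":1,"tz":0,"twist":0,"grip":0},{"tx":0,"ty":1.5,"tz":0,"twist":0,"grip":0},{"tx":0,"ty":1.5,"tz":0,"twist":0,"grip":0},{"tx":0,"ty":1.5,"tz":0,"twist":0,"grip":0},{"tx":0,"ty":1.5,"tz":0,"twist":0,"grip":0},{"tx":0,"ty":1,"tz":0,"twist":0,"grip":0},{"tx":0,"ty":1,"tz":0,"twist":0,"grip":0},{"tx":0,"ty":0,"tz":0,"twist":0,"grip":0},{"tx":0,"ty":0,"tz":0,"twist":0,"grip":0}]'
python3 - <<'E'
from plan import *
from h import *
qs=np.load('fit.npz')['qs']
w=tf(qs,(-28,0,202.5))[0]; plan(w,82.15,82.15)
from bench import cams
A=[]
o=get_obs()
for n,(x0,y0) in(("side",(230,210)),("top",(320,200))):
    p=cams.snapshot(n);b=cv2.cvtColor(p["frame"],cv2.COLOR_RGB2BGR)
    im=cv2.resize(b[y0:y0+100,x0:x0+90],None,fx=4.4,fy=4.4,interpolation=cv2.INTER_CUBIC)
    A.append(im)
cv2.imwrite('pics/thr.png',np.hstack(A))
E
```

```text
time: 13.05
tool_pos: [0.4922, -0.3632, 0.2175]
ee_rot: [-3.141, 0.0, 1.434]
wrist_force: [0.1, -0.2, -2.5]
width: 0.0076
t 13.05 pos [ 0.4922 -0.3632  0.2175] rot° [-1.7998e+02  1.0000e-02  8.2130e+01] F [ 0.1 -0.2 -2.5] w 0.0076 j6 -0.59
twist -0.02
tool delta cm [0.04 0.15 1.5 ]
```

View pics/thr.png

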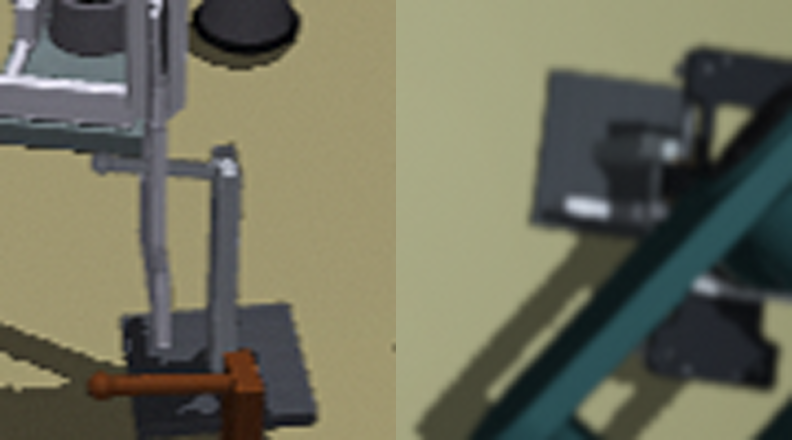

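```bash

python3 -m crank '[{"tx":0,"ty":0,"tz":0.4,"twist":0,"grip":0},{"tx":0,"ty":0,"tz":0.4,"twist":0,"grip":0},{"tx":0,"ty":0,"tz":0.3,"twist":0,"grip":0},{"tx":0,"ty":0,"tz":0.2,"twist":0,"grip":0},{"tx":0,"ty":0,"tz":0.1,"twist":0,"grip":0},{"tx":0,"ty":0,"tz":0,"twist":0,"grip":0}]'
```

```text
time: 13.9
tool_pos: [0.4925, -0.3632, 0.2035]
ee_rot: [-3.142, 0.0, 1.434]
wrist_force: [-0.2, 0.4, -2.9]
width: 0.0075
```

```bash

python3 -m crank '[{"tx":0,"ty":0,"tz":0.1,"twist":0,"grip":0},{"tx":0,"ty":0,"tz":0,"twist":0,"grip":0}]'
python3 -m crank '[{"tx":0,"ty":0,"tz":0.1,"twist":0,"grip":0},{"tx":0,"ty":0,"tz":0,"twist":0,"grip":0}]'
```

```text
time: 14.15
tool_pos: [0.4925, -0.3632, 0.2025]
ee_rot: [3.142, 0.0, 1.434]
wrist_force: [-0.3, -0.3, -2.2]
width: 0.0075
time: 14.4
tool_pos: [0.4925, -0.3633, 0.202]
ee_rot: [3.141, 0.0, 1.434]
wrist_force: [-0.7, 0.2, -0.1]
width: 0.0078
```

```bash

python3 -m crank '[{"tx":0,"ty":0,"tz":0,"twist":0,"grip":0.12},{"tx":0,"ty":0,"tz":0,"twist":0,"grip":0.2},{"tx":0,"ty":0,"tz":0,"twist":0,"grip":0.3},{"tx":0,"ty":0,"tz":0,"twist":0,"grip":0.5},{"tx":0,"ty":0,"tz":0,"twist":0,"grip":0.6},{"tx":0,"ty":0,"tz":0,"twist":0,"grip":0.6}]'
python3 - <<'E'
from h import *
from bench import cams
p=cams.snapshot("side");b=cv2.cvtColor(p["frame"],cv2.COLOR_RGB2BGR)
cv2.imwrite('pics/rel.png',cv2.resize(b[190:310,220:320],None,fx=5,fy=5,interpolation=cv2.INTER_CUBIC))
E
```

```text
time: 15.15
tool_pos: [0.4925, -0.3632, 0.2015]
ee_rot: [3.142, 0.0, 1.434]
wrist_force: [0.4, -0.4, 0.5]
width: 0.0541
```

View pics/rel.png

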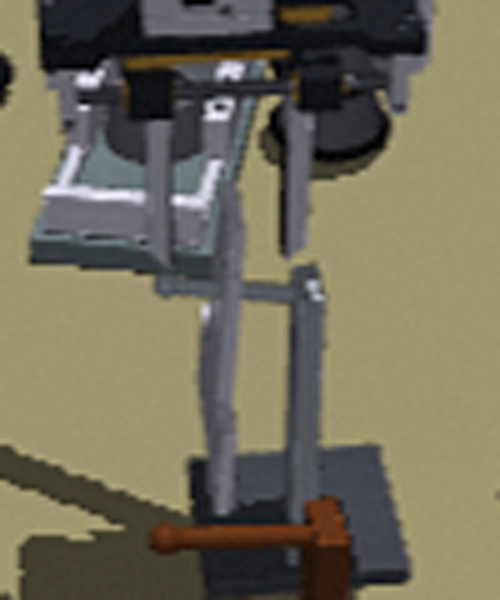

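```bash

python3 -m crank '[{"tx":0,"ty":0,"tz":-0.5,"twist":0,"grip":0.6},{"tx":0,"ty":0,"tz":-1.5,"twist":0,"grip":0.6},{"tx":0,"ty":0,"tz":-2,"twist":0,"grip":0.6},{"tx":0,"ty":0,"tz":-2,"twist":0,"grip":0.6},{"tx":0,"ty":0,"tz":-1.5,"twist":0,"grip":0.6},{"tx":0,"ty":0,"tz":-0.5,"twist":3.5,"grip":0.3},{"tx":0,"ty":0,"tz":0,"twist":10,"grip":0},{"tx":0,"ty":0,"tz":0,"twist":0,"grip":0}]'
python3 - <<'E'
from plan import *
from h import *
qe=np.load('fit.npz')['qe'];T,dt=pickle.load(open('top0.pkl','rb'))
X=atz(T,(192,149),.1);print("bigplate",X, "ej",X[:2]-qe[:2])
plan(tf(qe,(-130,0,200))[0],68.5,68.5)
from bench import cams
A=[]
for n,(x0,y0) in(("side",(230,190)),("top",(320,200))):
    p=cams.snapshot(n);b=cv2.cvtColor(p["frame"],cv2.COLOR_RGB2BGR)
    A.append(cv2.resize(b[y0:y0+120,x0:x0+90],None,fx=4.4,fy=4.4,interpolation=cv2.INTER_CUBIC))
cv2.imwrite('pics/hung.png',np.hstack(A))
E
```

```text
time: 16.2
tool_pos: [0.4926, -0.3633, 0.2822]
ee_rot: [3.141, 0.0, 1.2]
wrist_force: [0.4, -0.2, -0.9]
width: 0.0301
bigplate [0.768187   0.15657767 0.1       ] ej [0.23650921 0.16030161]
t 16.2 pos [ 0.4926 -0.3633  0.2822] rot° [1.7996e+02 2.0000e-02 6.8760e+01] F [ 0.4 -0.2 -0.9] w 0.0301 j6 -0.36
twist 0.26
tool delta cm [47.89 -9.54  8.22]
```

View pics/hung.png

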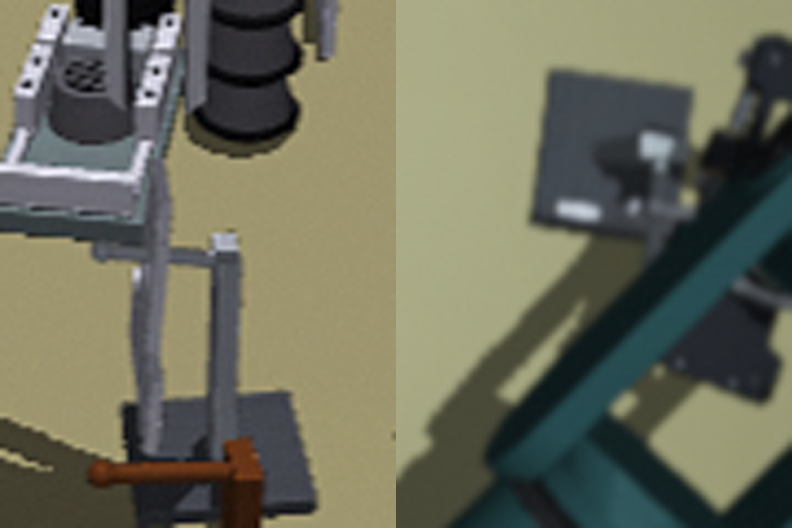

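The plate hangs on the grey peg, which shows on both sides of it at crop (100–215, 255). Next I go round behind the fin.

```bash

python3 -m crank '[{"tx":2,"ty":-0.4,"tz":0,"twist":0.3,"grip":0},{"tx":4,"ty":-0.8,"tz":0,"twist":0,"grip":0},{"tx":4.5,"ty":-0.9,"tz":0,"twist":0,"grip":0},{"tx":4.5,"ty":-0.9,"tz":0,"twist":0,"grip":0},{"tx":4.5,"ty":-0.9,"tz":0,"twist":0,"grip":0},{"tx":4.5,"ty":-0.9,"tz":0,"twist":0,"grip":0},{"tx":4.5,"ty":-0.9,"tz":0,"twist":0,"grip":0},{"tx":4.5,"ty":-0.9,"tz":1,"twist":0,"grip":0},{"tx":4.5,"ty":-0.9,"tz":2,"twist":0,"grip":0},{"tx":4.5,"ty":-0.9,"tz":2,"twist":0,"grip":0},{"tx":4,"ty":-0.8,"tz":2,"twist":0,"grip":0},{"tx":1.9,"ty":-0.3,"tz":1,"twist":0,"grip":0}]'
python3 -m crank '[{"tx":0,"ty":0,"tz":0,"twist":0,"grip":0},{"tx":0,"ty":0,"tz":0,"twist":0,"grip":0}]'
python3 - <<'E'
from plan import *
from h import *
qe=np.load('fit.npz')['qe']
plan(tf(qe,(-130,0,97))[0],68.5,68.5)
E
```

```text
time: 17.8
tool_pos: [0.5796, 0.1199, 0.2001]
ee_rot: [-3.139, 0.001, 1.197]
wrist_force: [-0.6, -0.2, -0.6]
width: 0.0
time: 18.05
tool_pos: [0.5811, 0.116, 0.2026]
ee_rot: [3.14, 0.0, 1.192]
wrist_force: [-0.3, -0.8, -0.0]
width: 0.0008
t 18.05 pos [0.5811 0.116  0.2026] rot° [179.9   0.   68.3] F [-0.3 -0.8 -0. ] w 0.0008 j6 0.48
twist -0.2
tool delta cm [ 0.04 -0.21 10.56]
```

```bash

python3 -m crank '[{"tx":0,"ty":-0.2,"tz":2,"twist":-0.2,"grip":0},{"tx":0,"ty":0,"tz":2,"twist":0,"grip":0},{"tx":0,"ty":0,"tz":2,"twist":0,"grip":0},{"tx":0,"ty":0,"tz":2,"twist":0,"grip":0},{"tx":0,"ty":0,"tz":1.5,"twist":0,"grip":0},{"tx":0,"ty":0,"tz":1,"twist":0,"grip":0},{"tx":0,"ty":0,"tz":0,"twist":0,"grip":0}]'
python3 - <<'E'
from plan import *
from h import *
qe=np.load('fit.npz')['qe']
plan(tf(qe,(-110,0,97))[0],68.5,68.5)
from bench import cams
A=[]
for n,(x0,y0) in(("side",(200,130)),("top",(180,170))):
    p=cams.snapshot(n);b=cv2.cvtColor(p["frame"],cv2.COLOR_RGB2BGR)
    A.append(cv2.resize(b[y0:y0+110,x0:x0+100],None,fx=4,fy=4,interpolation=cv2.INTER_CUBIC))
cv2.imwrite('pics/fin.png',np.hstack(A))
E
```

```text
time: 18.92
tool_pos: [0.5788, 0.1173, 0.096]
ee_rot: [-3.141, 0.001, 1.196]
wrist_force: [0.3, -0.4, -0.2]
width: 0.0004
t 18.93 pos [0.5788 0.1173 0.096 ] rot° [-1.7996e+02  3.0000e-02  6.8510e+01] F [ 0.3 -0.4 -0.2] w 0.0004 j6 0.48
twist 0.01
tool delta cm [-1.99  0.06 -0.1 ]
```

View pics/fin.png

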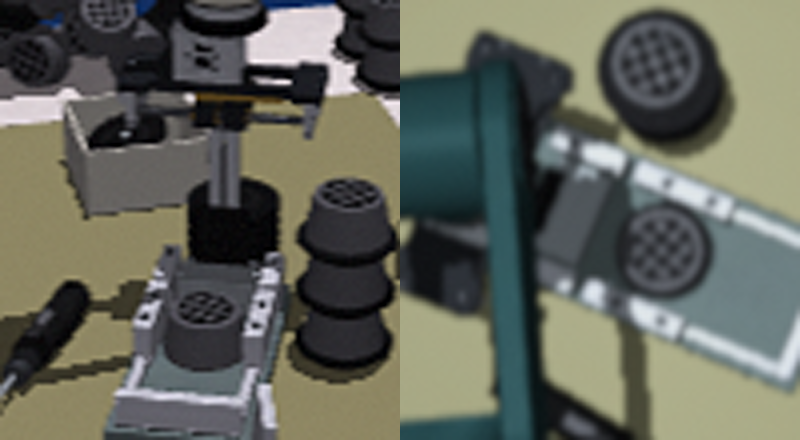

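```bash

python3 -m crank '[{"tx":-1,"ty":0.1,"tz":0,"twist":0,"grip":0},{"tx":-0.8,"ty":0,"tz":0,"twist":0,"grip":0},{"tx":-0.8,"ty":0,"tz":0,"twist":0,"grip":0},{"tx":0,"ty":0,"tz":0,"twist":0,"grip":0}]'
python3 -m crank '[{"tx":-0.9,"ty":0,"tz":0,"twist":0,"grip":0},{"tx":-0.9,"ty":0,"tz":0,"twist":0,"grip":0},{"tx":-0.9,"ty":0,"tz":0,"twist":0,"grip":0},{"tx":-0.9,"ty":0,"tz":0,"twist":0,"grip":0},{"tx":-0.9,"ty":0,"tz":0,"twist":0,"grip":0},{"tx":-0.9,"ty":0,"tz":0,"twist":0,"grip":0},{"tx":-0.7,"ty":0,"tz":0,"twist":0,"grip":0},{"tx":0,"ty":0,"tz":0,"twist":0,"grip":0}]'
python3 - <<'E'
from plan import *
from h import *
qe=np.load('fit.npz')['qe']
plan(tf(qe,(-28,0,97))[0],68.5,68.5)
E
```

```text
time: 19.52
tool_pos: [0.5707, 0.0932, 0.0972]
ee_rot: [3.14, -0.002, 1.196]
wrist_force: [1.5, 3.7, 2.2]
width: 0.0005
time: 20.52
tool_pos: [0.5485, 0.0391, 0.0972]
ee_rot: [-3.141, -0.006, 1.197]
wrist_force: [1.2, 7.5, 2.5]
width: 0.0004
t 20.52 pos [0.5485 0.0391 0.0972] rot° [-179.97   -0.34   68.58] F [1.2 7.5 2.5] w 0.0004 j6 0.34
twist 0.08
tool delta cm [-1.8   0.01  0.02]
```

```bash

python3 -m crank '[{"tx":-0.5,"ty":0,"tz":0,"twist":0,"grip":0},{"tx":-0.5,"ty":0,"tz":0,"twist":0,"grip":0},{"tx":-0.3,"ty":0,"tz":0,"twist":0,"grip":0},{"tx":0,"ty":0,"tz":0,"twist":0,"grip":0}]'
python3 -m crank '[{"tx":-0.3,"ty":0,"tz":0,"twist":0,"grip":0},{"tx":0,"ty":0,"tz":0,"twist":0,"grip":0}]'
python3 -m crank '[{"tx":-0.2,"ty":0,"tz":0,"twist":0,"grip":0},{"tx":0,"ty":0,"tz":0,"twist":0,"grip":0}]'
python3 - <<'E'
from plan import *
from h import *
qe=np.load('fit.npz')['qe']
plan(tf(qe,(-28,0,97))[0],68.5,68.5)
E
```

```text
time: 21.02
tool_pos: [0.5439, 0.0279, 0.0972]
ee_rot: [-3.141, -0.007, 1.198]
wrist_force: [1.6, 11.1, 1.9]
width: 0.0003
time: 21.28
tool_pos: [0.5438, 0.0278, 0.0974]
ee_rot: [-3.141, -0.013, 1.198]
wrist_force: [3.8, 16.6, 0.9]
width: 0.0004
time: 21.52
tool_pos: [0.5438, 0.0277, 0.0974]
ee_rot: [3.142, -0.017, 1.199]
wrist_force: [7.3, 21.4, -0.1]
width: 0.0002
t 21.52 pos [0.5438 0.0277 0.0974] rot° [180.    -0.97  68.7 ] F [ 7.3 21.4 -0.1] w 0.0002 j6 0.31
twist 0.2
tool delta cm [-0.57  0.03  0.04]
```

```bash

python3 - <<'E'
from h import *
from bench import cams
A=[]
for n,(x0,y0) in(("side",(200,130)),("top",(180,170))):
    p=cams.snapshot(n);b=cv2.cvtColor(p["frame"],cv2.COLOR_RGB2BGR)
    A.append(cv2.resize(b[y0:y0+110,x0:x0+120],None,fx=3.3,fy=3.3,interpolation=cv2.INTER_CUBIC))
cv2.imwrite('pics/end.png',np.hstack(A))
E
```

```text
(no output)
```

View pics/end.png

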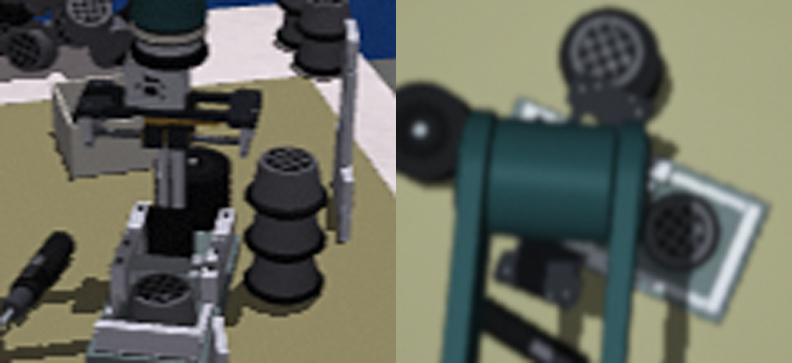

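The foot sits in the outfeed against the end of the slide's travel. I release by lifting.

```bash

python3 -m crank '[{"tx":0.3,"ty":0,"tz":0,"twist":0,"grip":0},{"tx":0,"ty":0,"tz":-5,"twist":0,"grip":0},{"tx":0,"ty":0,"tz":-5,"twist":0,"grip":0},{"tx":0,"ty":0,"tz":-2,"twist":0,"grip":0},{"tx":0,"ty":0,"tz":0,"twist":0,"grip":0}]'
python3 -m crank '[{"tx":-4,"ty":-4,"tz":-1,"twist":0,"grip":0},{"tx":-4,"ty":-4,"tz":0,"twist":0,"grip":0},{"tx":-4,"ty":-4,"tz":0,"twist":0,"grip":0},{"tx":-4,"ty":-4,"tz":0,"twist":0,"grip":0},{"tx":0,"ty":0,"tz":0,"twist":0,"grip":0},{"tx":0,"ty":0,"tz":0,"twist":0,"grip":0}]'
python3 - <<'E'
from h import *
from bench import cams
qe=np.load('fit.npz')['qe'];qs=np.load('fit.npz')['qs']
for n in("side","top"):
    p=cams.snapshot(n);b=cv2.cvtColor(p["frame"],cv2.COLOR_RGB2BGR)
    f=cams.outline_of(p,"foot");print(n,[(round(x["conf"],2),np.round(x["centre"]).tolist()) for x in f])
    pickle.dump(p,open(n+'_f.pkl','wb'))
    print(proj(p,tf(qe,[(59,0,60)])),"slot-plane foot px expected")
    cv2.imwrite(f'pics/f_{n}.png',b)
E
```

```text
time: 22.25
tool_pos: [0.5432, 0.0217, 0.2185]
ee_rot: [3.138, 0.001, 1.196]
wrist_force: [0.3, 0.2, -0.8]
width: 0.0001
time: 23.0
tool_pos: [0.3349, -0.0679, 0.2253]
ee_rot: [-3.14, 0.0, 1.196]
wrist_force: [0.3, -0.1, 0.1]
width: 0.0007
side []
[[247.14137994 217.31554981]] slot-plane foot px expected
top [(0.79, [267.0, 241.0])]
[[266.38521487 240.76085864]] slot-plane foot px expected
```

View pics/f_side.png

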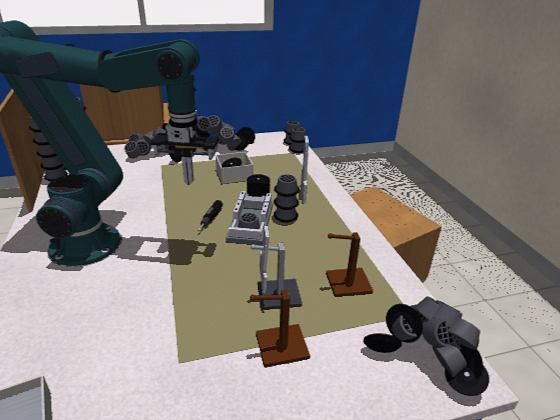

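View pics/f_top.png

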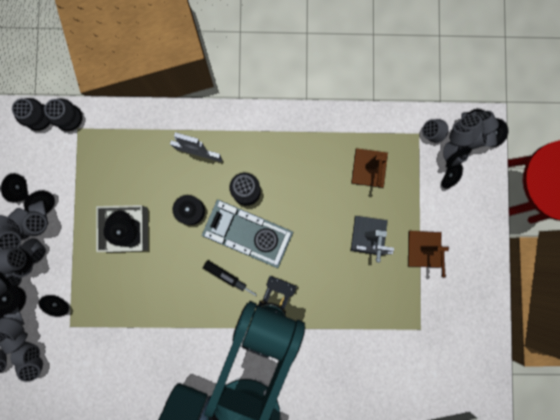

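```bash

python3 - <<'E'
from h import *
a=cv2.imread('pics/top0.png');b=cv2.imread('pics/f_top.png');s=cv2.imread('pics/f_side.png')
for n,(x0,x1,y0,y1) in dict(tub=(94,150,203,255),pile=(170,205,192,226),stack=(228,262,170,206),driver=(200,240,258,290)).items():
    t=a[y0+2:y1-2,x0+2:x1-2];r=cv2.matchTemplate(b[y0-2:y1+2,x0-2:x1+2],t,cv2.TM_CCOEFF_NORMED);_,v,_,l=cv2.minMaxLoc(r);print(n,round(v,3),(l[0]-4,l[1]-4))
A=[cv2.resize(s[170:310,220:320],None,fx=4,fy=4,interpolation=cv2.INTER_CUBIC),cv2.resize(b[180:320,195:295],None,fx=4,fy=4,interpolation=cv2.INTER_CUBIC)]
cv2.imwrite('pics/fc.png',np.hstack(A))
E
```

```text
tub 1.0 (0, 0)
pile 1.0 (0, 0)
stack 1.0 (0, 0)
driver 1.0 (0, 0)
```

View pics/fc.png

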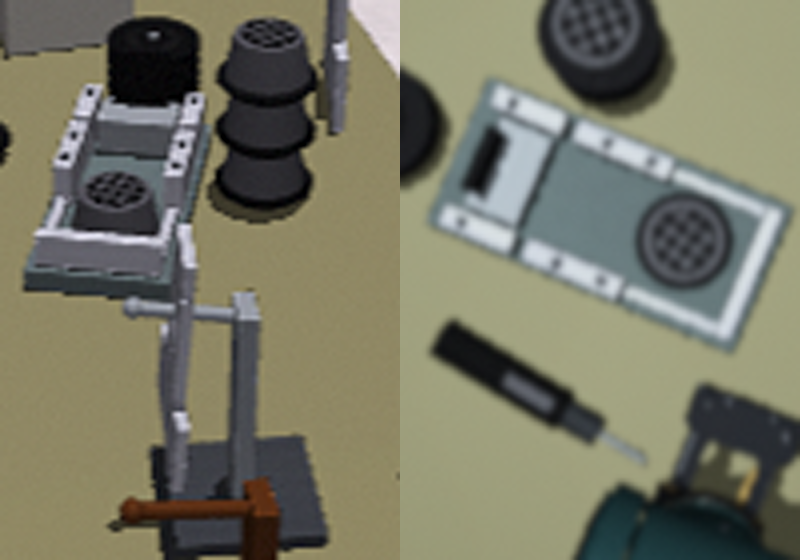

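The close crops show the plate hanging on the grey peg (left half, 185,310), the fin and block back home (right half, 490,160), and the foot in the outfeed (right half, 685,240). All four bystanders match their first picture with no shift.

```bash
python3 -c "
from bench import ticket;print(ticket.close_job())"
```

```text
the job is handed in; nothing more can be done
None
```

The job is done and handed in, at about 23 s of robot time out of the 58 s allowed. I lifted the lock plate out of the slot and hung it by its eye on the grey stand's peg. I then pushed the fin until it stalled at its end stop and let go by lifting straight up, so the slide snapped home by itself.

- **Plate:** it hangs on the grey peg, which shows on both sides of the plate, well clear of the peg's ball end.
- **Slide and foot:** the last pictures show the slide back home. The foot lies in the outfeed at about ejector x = 60 mm, 5 mm short of the outfeed's middle. That agrees within 1 px with where the slide's travel should leave it. It was moved only by the slide.
- **Bystanders:** tub, saucer pile, foot stack and screwdriver match their first top-view picture with no shift.
- **Forces:** the highest wrist force read was about 23 N, while pressing against the end stop, well under the 120 N limit.
- **Failed or missing check:** the network did not find the foot in the final side picture. I confirmed it there by eye and in the top view with the network (confidence 0.79).

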